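# Close the sliding cover of the socket well

### The arm

A 7-joint arm with a two-finger parallel gripper is mounted at the origin on the work surface. World frame = base frame: x ahead of the robot, y to its left, z up, the work surface at z = 0. Lengths are in mm, angles in rad, forces in N, time in s.
With the tool pointing down it reaches from about 400 to 875 mm from the base axis. Payload 4.4 kg.
Tool frame: the origin (TCP) lies at the very end of the fingers, on their centre line; the grasp point (between the pads) lies 19 mm behind it; z points along the fingers, y is the direction in which the jaws open and shut (so a half turn about z gives the same grasp; the last joint's range is limited). The gripper opens to 85 mm and grips with 20 to 120 N. Pads are 22 mm wide; open, the fingers measure 114 mm over their backs; the gripper's body (76 mm by 85 mm) begins 54 mm behind the grasp point. The pads swing forward as they close: fully open they stand 13 mm farther back than shut.
Start: joints at [-1.242, 0.628, 0.038, 1.517, -0.027, 0.996, -0.02], TCP at [249.983, 600.022, 205.313] pointing down, gripper open.
Joint ranges: [-3.06, 3.06], [-0.37, 2.12], [-1.25, 1.32], [0.18, 2.47], [-1.1, 4.24], [0.23, 1.98], [-2.94, 2.94]. Speed limits (rad/s): [2.57, 2.57, 3.14, 3.14, 3.14, 3.14, 3.14].

### API

Orientations are given as [roll, pitch, yaw] about the fixed x, y, z axes, in that order (R = Rz(yaw) Ry(pitch) Rx(roll)).
In Python, from cell import ctrl gives the robot as it stands.
- The arm moves only by the shell command python3 -m crank 'ROWS' [OPENING]. ROWS is JSON, a list that holds one entry, the list of rows, each a list of 6 numbers: the shift along the tool's x, y, z in units of 30 mm (1.0 is 30 mm), then the turn, a rotation vector about the tool's x, y, z in units of 6 degrees (1.0 is 6 degrees). In form: [[[tx, ty, tz, rx, ry, rz], ...]]. A call has 1 to 12 rows; each row shifts and turns the pose as measured when the row begins, along the tool's axes as they then stand; what a row does not reach is not made up. A row lasts 1/12 s, in which the tool goes at most 41.7 mm and 7.16 degrees, less where a joint would pass 70% of its speed; a pose out of reach is approached as far as the arm can. A call is refused whole if a number of a shift passes 1 or a number of a turn 1, either way. A call with a gripper value outside its range is refused whole. OPENING is the gripper command: -1 is fully open, 1 is shut, values between are in proportion, set as the call begins (- or left out, the last holds). The fingers move at their own pace and stop on an object; the grip force is fixed at half the most. Time passes only in rows, so rows that do not move let the fingers close. It gives the time, the measured TCP pose, the force and the opening at its end, in the units of the state.
- ctrl.read_state(): the state, without advancing time (a new reading comes with each control period).
- ctrl.get_image(name): name is "scene" or "top" or "wrist"; returns a dict with "color" (400x640x3 uint8, red, green, blue), "depth" (400x640 float32, mm along the optical axis (not along the pixel's ray), 0 where there is no reading), "camera_matrix" (3x3 intrinsics, pixels), "R" (3x3) and "t" (3): a world point X has camera coordinates R X + t. Camera axes: x right, y down, z forward; pixel columns grow to the right and rows downward; lengths in mm; the calibration is good to about 2 mm. The wrist camera is an equidistant fisheye: a pixel r from the principal point sees the ray r / f radians off the axis. A picture is of the moment at which its call begins.
- ctrl.finish_job(): hands the job in, once; it reports no verdict.
Trained networks look in a picture, given as the dict that the camera call returned (one of the last four; its "shot" number tells which), for a name from the list of things; names that differ only in an ending like _2 or _b are one class to them, and where a whole thing is asked for, a point or a joint stands for the part that bears it (a point fixed in the world has none). Each returns a list of dicts, best first, with "conf" (0 to 1); they miss things now and then, are a little off and sometimes report something else, mostly with a low value. They report only what shows in the picture. A call takes as long as a camera call. They do not tell look-alikes from the thing itself.
- ctrl.search_frame(query, picture): "extent" ([centre column, centre row, width, height] in pixels, round what is visible of it).
The state is a dict: "clock": time; "qpos": joint angles; "qd": joint speeds; "tau": joint torques, N m; "eef_pos": TCP position; "tool_rot": TCP orientation; "force": force on the tool from outside, world axes, zero at the start; "torque": the same for the moment, N m; "width": finger opening in mm.
Only numpy, scipy, OpenCV 4.12 (cv2) and the standard library are available. Lean on these libraries where they do the work, as an engineer would, in place of code of your own. Each camera call takes 0.05 s, during which the arm holds its last target. There are 200 camera calls.

### The job

Close the socket well on the garage bench: with the fingertips push the wooden cover board slowly along its rails, without lifting it, until it drops into its notches and lies level, then push the turn-button round to its stop so that it points back along the middle of the cover. Leave the other things where they stand, and finish clear of everything.

Things in the scene. Friction and masses are not known exactly. Their poses are not given: they have to be found in the camera images.
- well: Low plywood box fixed to the bench, holding sockets, 210 mm (x) by 435 mm (y). Origin on the bench top (z = 0) under the middle of the cover's home place; z up. Its two steel rails run along its y axis; the cover slides to +y to close. Outside it spans y -300 to +135 mm, x -105 to +105 mm. Guide walls are 62 mm high, with 2 mm play each side of the cover.
- rails (a point): Middle of the rails' parking end: x = 0, y = -195 mm in the well's frame, at rail top height, 45 mm above the bench. Rails lie 44 to 87 mm either side of the middle line, y -290 to +100 mm; between them, behind the cover, a deck is 35 mm above the bench. The rails have four notches, 22 mm long, 8 mm deep, for the cover's 16 mm long feet (3 mm play fore and aft).
- cover: Loose wooden board on the rails, 0.5 kg, 170 (x) x 180 (y) x 20 mm, axes as the well's. Origin: middle of its underside, not counting four 10 mm feet. Cross bar on top, 110 x 22 x 20 mm, 60 mm behind (-y) the middle. On the rails the origin is 55 mm above the bench (board top 75), home 47 mm (top 67), right above the well's origin. It starts 80 to 170 mm short of home, on the -y side.
- cover_back (a point): Middle of the cover's rear (-y) end face, 10 mm above its underside: a good place to push, towards +y, needing 1 to 4 N. Pushed at 50 mm/s or less the cover drops 8 mm by itself when over the notches, and then stands fast against more pushing; pushed fast it may jump over them.
- turnbutton (a joint): Angle of the wooden turn-button, rad: 0 = pointing along the well's -x; negative = further from the cover (starts -0.5 to 0); 1.57 = its stop, pointing along -y over the cover. Grows anticlockwise from above. About 1 N at the knob turns it; it stays where left. Its underside is 70 mm above the bench: it clears a cover that is home by 3 mm, but not one still on the rails.
- pivot (a point): Pivot of the turn-button, at the bar's underside, 70 mm above the bench, at x = 0, y = 118 mm in the well's frame, on a wooden end block (y = 100 to 135 mm, 66 mm high). The bar is 20 mm wide, 14 mm thick and reaches 67 mm from the pivot.
- knob (a point): Middle of the upright round knob near the tip of the turn-button, 16 mm thick, 55 mm from the pivot; it stands 84 to 106 mm above the bench, this point at 95 mm.
- sprayer: Bystander: white pump spray bottle with a red pump head, 116 mm across, 217 mm tall. Origin at its underside.
- torch: Bystander: aluminium pocket torch standing on its head, 44 mm across, 115 mm tall. Origin at its underside.
- jar: Bystander: small glass jar with a steel lid, 60 mm across, 70 mm tall. Origin at its underside.
- wrench: Bystander: spanner lying flat, 160 mm long. Origin at its underside.
- socket: Bystander: plain steel deep socket standing up, 32 mm across, 60 mm tall. Origin at its underside.
- filter: Bystander: grey oil filter standing up, 76 mm across, 85 mm tall. Origin at its underside.
- screwdriver: Bystander: screwdriver lying flat, 170 mm long. Origin at its underside.
Not all that is in view belongs to the job. Of the things that look like the cover, the largest one is meant.

How it is judged (in metres and radians):
On the way, in this order (a step that is already met when the one before it is completed fails the run):
1. the cover has dropped into its notches (z of cover in the frame of well between 0.043 and 0.05 m and y of cover in the frame of well between -0.006 and 0.006 m and angle between cover's own z axis and vertical below 0.03 rad), for 0.2 s.
2. the turn-button is swung over the cover, which is still home (all of step 1 and value of joint turnbutton above 1.3 rad), for 0.2 s.
At the end, for the whole second after the job is handed in: The cover lies in its notches (origin 43 to 50 mm above the bench, within 6 mm of home along the rails, tilted less than 0.03 rad) and at rest, and the turn-button stands beyond 1.3 rad (all of step 2 and linear speed of cover below 0.01 m/s); the robot touches nothing.
It fails at once if the cover is lifted or tipped off its rails (z of cover in the frame of well above 0.068 m or angle between cover's own z axis and vertical above 0.15 rad).
It fails at once if one of the other things is shifted by more than 30 mm, tipped over or lifted (distance of any of sprayer, torch, jar, wrench, socket, filter, screwdriver from where it was at the start of the episode above 0.03 m).
It also fails if it takes over 51 s, if anything falls off the work surface, if the arm or the gripper's body presses on something with over 40 N, if the wrist force passes 120 N, or if a joint passes its speed limit or range.

## Working session

There is one attempt and no reset: what is moved stays moved. The work goes in short steps, Python scripts to look and compute and a shell command to move; the robot and the scene stay as the last step left them, time stands still between calls to the robot, and variables do not carry over. Pictures are saved under pics/ and viewed, about 8 in all and at most 12, crops included, and the job is handed in when it is done.

```bash
ls; mkdir -p pics; cat > h.py <<'E'
import numpy as np, cv2
from cell import ctrl
def snap(n,f=None):
    d=ctrl.get_image(n)
    if f: cv2.imwrite('pics/'+f,cv2.cvtColor(d['color'],cv2.COLOR_RGB2BGR))
    return d
def pts(d):
    K=np.array(d['camera_matrix']);h,w=d['depth'].shape
    v,u=np.mgrid[:h,:w];z=d['depth']
    c=np.stack([(u-K[0,2])/K[0,0]*z,(v-K[1,2])/K[1,1]*z,z],-1)
    return (c-np.array(d['t']))@np.array(d['R'])
def proj(d,X):
    K=np.array(d['camera_matrix']);c=np.array(d['R'])@np.array(X,float)+np.array(d['t']);p=K@c;return p[:2]/p[2]
E
python3 - <<'E'
from h import *
s=ctrl.read_state();print(s)
for n in('scene','top'):
    d=snap(n,n+'1.png');P=pts(d)
    np.savez('pics/'+n+'.npz',**{k:np.array(v) for k,v in d.items()})
    for q in['well','cover','turnbutton','knob','cover_back','sprayer','torch','jar','wrench','socket','filter','screwdriver']:
        for r in ctrl.search_frame(q,d)[:3]:
            u,v=map(int,r['extent'][:2]);print(n,q,round(r['conf'],2),np.round(r['extent']),np.round(P[min(v,399),min(u,639)]))
E
```

```text
pics
{'clock': 0.0, 'qpos': array([-1.24180608,  0.6293165 ,  0.03844208,  1.51835626, -0.02701852,
        0.99632048, -0.0200061 ]), 'qd': array([ 0.0003554 ,  0.00055657, -0.00187347,  0.00069752, -0.00023132,
       -0.00093628,  0.0010883 ]), 'tau': array([ 3.18036364e-04, -5.63398647e+01,  1.22653272e+00, -1.93433082e+01,
        1.11058663e-02,  1.09255873e-02, -1.15108094e-05]), 'eef_pos': array([249.70902144, 599.3926828 , 204.41209843]), 'tool_rot': array([-3.13970986e+00,  7.79722341e-06,  2.74678641e+00]), 'force': array([-0.25693126,  0.76864566,  0.11981721]), 'torque': array([-0.04478014, -0.00129928, -0.02957946]), 'width': 85.63361556229286}
scene well 0.64 [338. 239. 184. 125.] [572.  43.   5.]
scene cover 0.85 [223. 178.  47.  27.] [ 604. -377.   21.]
scene cover 0.81 [310. 217.  90.  58.] [610. -18.  73.]
scene cover 0.65 [289. 152.  44.  24.] [ 376. -316.   22.]
scene turnbutton 0.73 [416. 239.  16.  33.] [516. 240.  84.]
scene knob 0.61 [416. 239.  18.  28.] [512. 238.  83.]
scene cover_back 0.97 [289. 154.  44.  30.] [ 378. -310.   17.]
scene cover_back 0.72 [3
[... 1109 characters left out ...]
36. -229.    5.]
top cover_back 0.89 [471. 189.  67.  64.] [ 584. -378.   21.]
top cover_back 0.78 [454. 271.  66.  63.] [ 368. -330.   24.]
top cover_back 0.75 [336. 182.  86.  76.] [597. -25.  78.]
top sprayer 0.63 [250. 122.  50.  64.] [723. 170. 173.]
top sprayer 0.37 [304. 131.  14.  25.] [719.  54.  98.]
top torch 0.51 [304. 132.  14.  27.] [719.  52.  95.]
top jar 0.76 [278. 253.  24.  27.] [419. 118.  68.]
top wrench 0.57 [409. 168.  18.  58.] [ 638. -223.    8.]
top socket 0.52 [221. 154.  16.  13.] [671. 271.  61.]
top filter 0.71 [336. 119.  34.  34.] [754. -28.  86.]
top filter 0.25 [302. 130.  16.  25.] [721.  56. 111.]
top screwdriver 0.58 [189. 206.  29.  59.] [538. 365.  22.]
```

```bash
python3 - <<'E'
import cv2
a=cv2.imread('pics/top1.png');cv2.imwrite('pics/topc.png',cv2.resize(a[90:300,170:430],None,fx=3,fy=2.85,interpolation=cv2.INTER_CUBIC))
E
```

```text
(no output)
```

View pics/scene1.png

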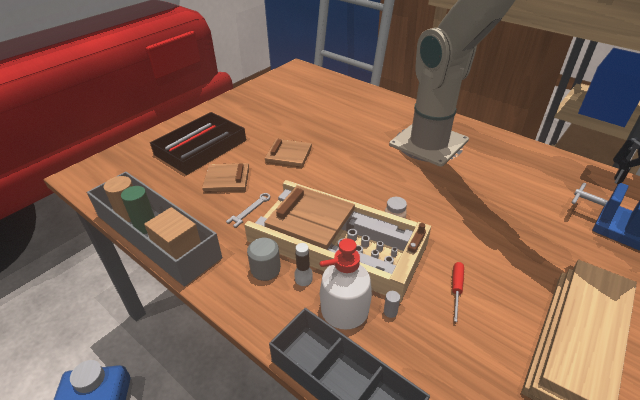

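View pics/topc.png

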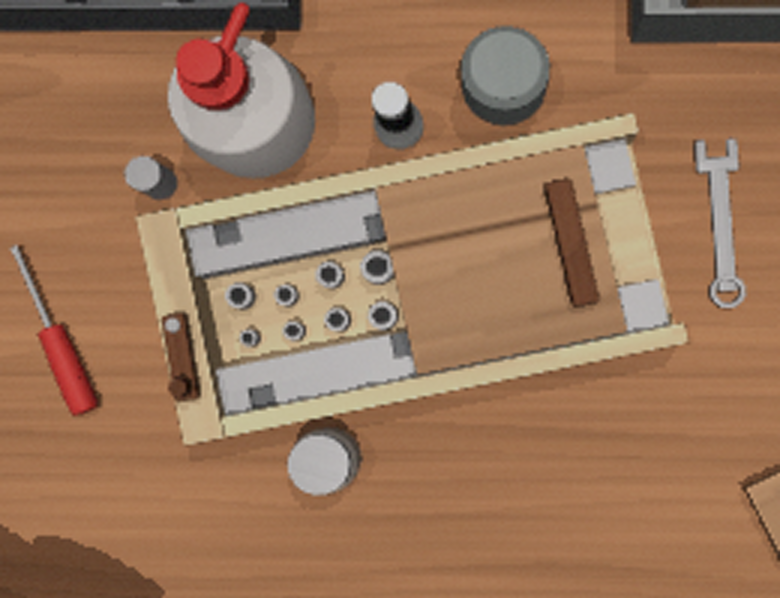

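The picture shows three boards that look like the cover. In the top view they are at (337,181), (449,272) and (472,187). The one at (337,181) is the largest, lies on the rails and carries the cross bar at its right (rear) end, so it is the cover. The enlarged crop confirms this. The well's +y runs left in the top view, and the turn-button is at (231,216) with its knob towards the robot. Next I'll fit the poses.

```bash
python3 - <<'E'
from h import *
for n in('top','scene'):
    d=dict(np.load(f'pics/{n}.npz'));P=pts(d).reshape(-1,3);C=d['color'].reshape(-1,3).astype(int)
    roi=(abs(P[:,0]-580)<190)&(abs(P[:,1]-45)<270)
    def rect(m,nm):
        Q=P[m&roi]
        # keep largest component through rasterisation at 4 mm
        im=np.zeros((120,160),np.uint8);ij=((Q[:,:2]-[380,-250])/4).astype(int);im[ij[:,0].clip(0,119),ij[:,1].clip(0,159)]=1
        im=cv2.morphologyEx(im,cv2.MORPH_CLOSE,np.ones((3,3)))
        k,l,st,_=cv2.connectedComponentsWithStats(im)
        b=1+np.argmax(st[1:,4]);ok=l[ij[:,0].clip(0,119),ij[:,1].clip(0,159)]==b
        r=cv2.minAreaRect(Q[ok,:2].astype(np.float32));print(n,nm,ok.sum(),np.round(r[0]),np.round(r[1]),round(r[2],1),'z',np.median(Q[ok,2]).round(1))
    z=P[:,2]
    rect((z>70)&(z<80),'cover75')
    rect((z>58)&(z<69)&(C[:,0]>150),'wall')
    print(n,'bar',[np.round(np.percentile(P[roi&(z>88)&(z<100)&(C.sum(1)<260)&(abs(P[:,1]+78)<60)],q,axis=0)) for q in(2,50,98)])
    m=roi&(z>78)&(z<110)&(abs(P[:,1]-240)<50)&(abs(P[:,0]-515)<60)
    Q=P[m];r=cv2.minAreaRect(Q[:,:2].astype(np.float32));print('tb',len(Q),r,'knob',Q[Q[:,2]>98].mean(0) if (Q[:,2]>98).any() else 0, Q[:,2].max())
    # yellow wood rims: line fit per end block
E
```

```text
top cover75 4362 [598. -29.] [170. 180.] 12.4 z 74.8
top wall 2870 [582.  48.] [210. 435.] 12.2 z 62.7
top bar [array([ 558., -104.,   90.]), array([610., -87.,  95.]), array([662., -69.,  98.])]
tb 259 ((510.84942626953125, 238.45787048339844), (76.4877700805664, 20.65852928161621), 10.135664939880371) knob [485.06883048 233.00433364 105.17973221] 108.88541409879383
scene cover75 2748 [597. -29.] [176. 182.] 11.8 z 74.0
scene wall 1306 [579.  47.] [213. 436.] 11.8 z 63.5
scene bar [array([561., -87.,  88.]), array([622., -77.,  92.]), array([664., -66.,  95.])]
tb 231 ((511.1271667480469, 238.61685180664062), (77.22601318359375, 20.850616455078125), 10.383050918579102) knob [486.4526     234.82585377 104.03064188] 109.86395136225113
```

The sizes and heights match the text: cover 170x180 at z 75, well 210x435. Well origin is about (564.6, 128.6) with yaw 12.2°, the cover is at y_w ≈ -161, and the turn-button is at about -0.03 rad. I'll turn the tool so that tool x equals well +y and tool y equals well +x, with the fingers shut.

```bash
cat >> h.py <<'E'
O=np.array([564.6,128.6]);a=np.radians(12.2);X=np.array([np.cos(a),np.sin(a)]);Y=np.array([-X[1],X[0]])
def wf(p): p=np.asarray(p)[:2]-O; return np.round([p@X,p@Y],1)
def w():
    s=ctrl.read_state();p=s['eef_pos'];print('t',round(s['clock'],2),'well xy',wf(p),'z',p[2].round(1),'yaw err deg',np.degrees(s['tool_rot'][2]).round(1)-102.2,'F',s['force'].round(1),'Fwy',(s['force'][:2]@Y).round(1),'w',s['width'].round(1),'rp',s['tool_rot'][:2].round(3))
E
python3 -m crank '[[[0,0,0,0,0,1],[0,0,0,0,0,1],[0,0,0,0,0,1],[0,0,0,0,0,1],[0,0,0,0,0,1],[0,0,0,0,0,1],[0,0,0,0,0,1],[0,0,0,0,0,1],[0,0,0,0,0,1],[0,0,0,0,0,0.3]]]' 1; python3 -c "from h import *;w()"
```

```text
clock: 2.13
eef_pos: [249.8, 600.3, 205.5]
tool_rot: [-3.141, -0.001, 1.725]
force: [0.0, -0.2, 0.4]
width: -0.1Traceback (most recent call last):
  File "<string>", line 1, in <module>
    from h import *;w()
                    ~^^
  File "h.py", line 17, in w
    s=ctrl.read_state();p=s['eef_pos'];print('t',round(s['clock'],2),'well xy',wf(p),'z',p[2].round(1),'yaw err deg',np.degrees(s['tool_rot'][2]).round(1)-102.2,'F',s['force'].round(1),'Fwy',(s['force'][:2]@Y).round(1),'w',s['width'].round(1),'rp',s['tool_rot'][:2].round(3))
                                                                                                                                                                                                                               ^^^^^^^^^^^^^^^^
AttributeError: 'float' object has no attribute 'round'
```

```bash
sed -i "s/s\['width'\].round(1)/round(float(s['width']),1)/" h.py
python3 -m crank '[[[-1,0.25,0,0,0,-0.5],[-1,0.25,0,0,0,0],[-1,0.25,0,0,0,0],[-1,0.25,0,0,0,0],[-1,0.25,0,0,0,0],[-1,0.25,0,0,0,0],[-1,0.25,0,0,0,0],[-1,0.25,0,0,0,0],[-1,0.25,0,0,0,0],[-1,0.25,0,0,0,0],[-1,0.25,0,0,0,0],[-1,0.25,0,0,0,0]]]'; python3 -c "from h import *;w()"
```

```text
clock: 3.13
eef_pos: [412.5, 263.5, 203.0]
tool_rot: [3.14, -0.01, 1.798]
force: [1.1, 0.6, -0.8]
width: -0.1
t 3.13 well xy [-120.2  164. ] z 203.0 yaw err deg 0.7999999999999972 F [ 1.1  0.6 -0.8] Fwy 0.3 w -0.1 rp [ 3.14 -0.01]
```

```bash

python3 -m crank '[[[-1,0.27,0,0,0,0],[-1,0.27,0,0,0,0],[-1,0.27,0,0,0,0],[-1,0.27,0,0,0,0],[-1,0.27,0,0,0,0],[-1,0.27,0,0,0,0],[-1,0.27,0,0,0,0],[-1,0.27,0,0,0,0],[-1,0.27,0,0,0,0],[-1,0.27,0,0,0,0],[-1,0.27,0,0,0,0],[-1,0.27,0,0,0,0]]]'; python3 -c "from h import *;w()"
```

```text
clock: 4.13
eef_pos: [596.4, -81.6, 201.9]
tool_rot: [3.134, -0.013, 1.8]
force: [0.5, -0.8, 0.2]
width: -0.2
t 4.13 well xy [ -13.3 -212.2] z 201.9 yaw err deg 0.8999999999999915 F [ 0.5 -0.8  0.2] Fwy -0.9 w -0.2 rp [ 3.134 -0.013]
```

```bash

python3 -m crank '[[[-1,0.25,0,0,0,0],[-0.8,0.25,0,0,0,0],[-0.4,0.1,0,0,0,0],[0,0,0,0,0,0],[0,0,0,0,0,0]]]'; python3 -c "from h import *;w()"
```

```text
clock: 4.55
eef_pos: [631.9, -155.3, 201.0]
tool_rot: [3.132, -0.007, 1.79]
force: [0.1, 1.4, 0.4]
width: -0.1
t 4.55 well xy [   5.8 -291.7] z 201.0 yaw err deg 0.29999999999999716 F [0.1 1.4 0.4] Fwy 1.3 w -0.1 rp [ 3.132 -0.007]
```

```bash

python3 -m crank '[[[0.1,-0.19,0.9,0,0,0],[0,0,1,0,0,0],[0,0,1,0,0,0],[0,0,0.7,0,0,0],[0,0,0.4,0,0,0],[0,0,0.2,0,0,0],[0,0,0,0,0,0]]]'; python3 - <<'E'
from h import *
w();d=snap('top','top2.png');a=cv2.imread('pics/top2.png');cv2.imwrite('pics/top2c.png',cv2.resize(a[90:300,170:430],None,fx=3,fy=2.85))
E
```

```text
clock: 5.13
eef_pos: [626.4, -140.3, 73.0]
tool_rot: [3.128, -0.012, 1.8]
force: [0.3, 1.0, -0.2]
width: -0.1
t 5.13 well xy [   3.6 -275.9] z 73.0 yaw err deg 0.8999999999999915 F [ 0.3  1.  -0.2] Fwy 0.9 w -0.1 rp [ 3.128 -0.012]
```

View pics/top2c.png

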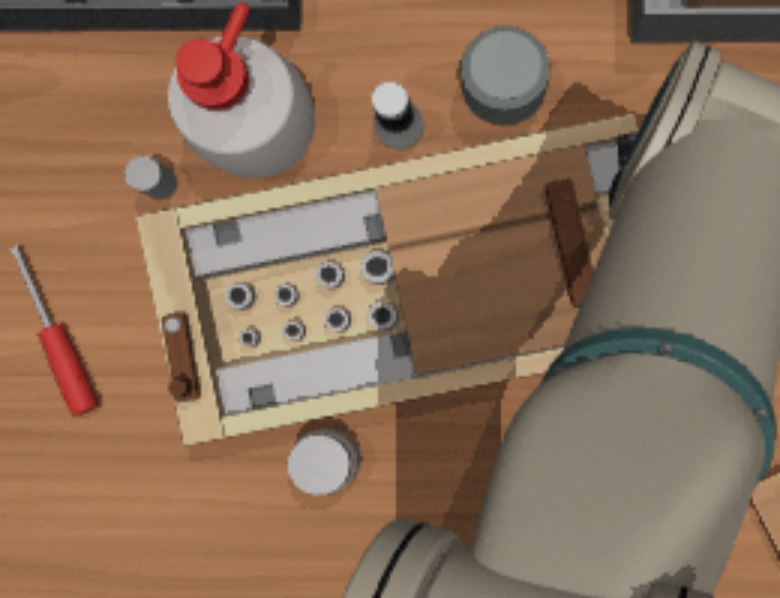

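```bash

python3 -m crank '[[[-0.2,-0.1,0.4,0,0,0.15],[0,0,0.3,0,0,0],[0,0,0,0,0,0]]]'; python3 -c "from h import *;w()"
```

```text
clock: 5.43
eef_pos: [627.8, -145.9, 54.2]
tool_rot: [3.122, -0.01, 1.785]
force: [-0.5, 1.2, -0.0]
width: -0.1
t 5.43 well xy [   3.8 -281.6] z 54.2 yaw err deg 0.09999999999999432 F [-0.5  1.2 -0. ] Fwy 1.3 w -0.1 rp [ 3.122 -0.01 ]
```

```bash

python3 -m crank '[[[0.12,-0.1,0.05,0.19,-0.1,0],[0.12,0,0,0,0,0],[0.12,0,0,0,0,0],[0.12,0,0,0,0,0],[0.12,0,0,0,0,0],[0.12,0,0,0,0,0],[0.12,0,0,0,0,0],[0.12,0,0,0,0,0],[0.12,0,0,0,0,0],[0.12,0,0,0,0,0],[0.12,0,0,0,0,0],[0.12,0,0,0,0,0]]]'; python3 -c "from h import *;w()"
```

```text
clock: 6.43
eef_pos: [616.6, -103.1, 54.6]
tool_rot: [3.139, 0.006, 1.783]
force: [0.4, -2.7, -1.4]
width: -0.3
t 6.43 well xy [   1.9 -237.5] z 54.6 yaw err deg 0.0 F [ 0.4 -2.7 -1.4] Fwy -2.8 w -0.3 rp [3.139 0.006]
```

```bash

python3 -m crank '[[[0.12,0,0,0,0,0],[0.12,-0.03,0,0,0,0],[0.12,0,0,0,0,0],[0.12,0,0,0,0,0],[0.12,0,0,0,0,0],[0.12,0,0,0,0,0],[0.12,0,0,0,0,0],[0.12,0,0,0,0,0],[0.12,0,0,0,0,0],[0.12,0,0,0,0,0],[0.12,0,0,0,0,0],[0.12,0,0,0,0,0]]]'; python3 -c "from h import *;w()"
```

```text
clock: 7.43
eef_pos: [606.2, -59.9, 54.6]
tool_rot: [3.138, 0.01, 1.781]
force: [1.7, -2.6, -1.0]
width: 0.3
t 7.43 well xy [   0.8 -193. ] z 54.6 yaw err deg -0.20000000000000284 F [ 1.7 -2.6 -1. ] Fwy -2.9 w 0.3 rp [3.138 0.01 ]
```

```bash

python3 -m crank '[[[0.12,0,0,0,0,0],[0.12,0,0,0,0,0],[0.12,0,0,0,0,0],[0.12,0,0,0,0,0],[0.12,0,0,0,0,0],[0.12,0,0,0,0,0],[0.12,0,0,0,0,0],[0.12,0,0,0,0,0],[0.12,0,0,0,0,0],[0.12,0,0,0,0,0],[0.12,0,0,0,0,0],[0.12,0,0,0,0,0]]]'; python3 -c "from h import *;w()"
```

```text
clock: 8.43
eef_pos: [596.6, -13.8, 54.6]
tool_rot: [3.137, 0.011, 1.78]
force: [0.5, -2.7, -0.0]
width: 0.1
t 8.43 well xy [   1.1 -146. ] z 54.6 yaw err deg -0.20000000000000284 F [ 0.5 -2.7 -0. ] Fwy -2.8 w 0.1 rp [3.137 0.011]
```

```bash

python3 -m crank '[[[0.09,0,0,0,0,0],[0.09,0,0,0,0,0],[0.09,0,0,0,0,0],[0.09,0,0,0,0,0],[0.09,0,0,0,0,0],[0.09,0,0,0,0,0],[0.09,0,0,0,0,0],[0.09,0,0,0,0,0],[0.09,0,0,0,0,0],[0.09,0,0,0,0,0],[0.09,0,0,0,0,0],[0.09,0,0,0,0,0]]]'; python3 -c "from h import *;w()"
```

```text
clock: 9.43
eef_pos: [589.4, 20.6, 54.6]
tool_rot: [3.137, 0.012, 1.78]
force: [0.7, -3.9, 1.2]
width: 0.1
t 9.43 well xy [   1.4 -110.8] z 54.6 yaw err deg -0.20000000000000284 F [ 0.7 -3.9  1.2] Fwy -3.9 w 0.1 rp [3.137 0.012]
```

```bash

python3 -m crank '[[[0.07,0,0,0,0,0],[0.07,0,0,0,0,0],[0.07,0,0,0,0,0],[0.07,0,0,0,0,0],[0.07,0,0,0,0,0],[0.07,0,0,0,0,0]]]'; python3 -c "from h import *;w()"
```

```text
clock: 9.93
eef_pos: [586.7, 34.1, 54.6]
tool_rot: [3.136, 0.013, 1.78]
force: [0.7, -3.4, 1.5]
width: 0.1
t 9.93 well xy [  1.6 -97. ] z 54.6 yaw err deg -0.20000000000000284 F [ 0.7 -3.4  1.5] Fwy -3.4 w 0.1 rp [3.136 0.013]
```

```bash
cat >> h.py <<'E'
def cov(n='top',f=None):
    d=snap(n,f);P=pts(d).reshape(-1,3);C=d['color'].reshape(-1,3).astype(int)
    q=P[:,:2]-O;L=np.c_[q@X,q@Y,P[:,2]]
    m=(abs(L[:,0])<70)&(abs(L[:,1]-20)<60)&(L[:,2]>55)&(L[:,2]<82)
    Q=L[m];A=np.c_[Q[:,:2],np.ones(len(Q))];k=np.linalg.lstsq(A,Q[:,2],rcond=None)[0]
    print(n,'cover top z',np.median(Q[:,2]).round(1),'tilt',k[:2].round(4),'n',len(Q))
    # front edge: along strips outside the turn-button
    for x0 in(-60,60,30):
        S=L[(abs(L[:,0]-x0)<8)&(L[:,2]>63.5)&(L[:,2]<80)&(L[:,1]<99.)];print(' front y max @',x0,np.sort(S[:,1])[-5:].round(1))
    return d,L
E
python3 - <<'E'
from h import *
cov('top','t3.png');cov('scene','s3.png')
E
```

```text
top cover top z 75.1 tilt [-0.009  -0.0232] n 405
 front y max @ -60 [-79.3 -77.7 -77.2 -76.7 -73.9]
 front y max @ 60 [75.4 76.4 76.9 77.3 77.3]
 front y max @ 30 [74.9 75.6 76.  76.3 76.7]
scene cover top z 74.3 tilt [ 0.003  -0.0132] n 1857
 front y max @ -60 [76.1 76.7 77.  77.2 77.3]
 front y max @ 60 [78.1 78.1 78.2 78.4 78.8]
 front y max @ 30 [77.7 78.  78.1 78.2 78.6]
```

Still on the rails, about 12 mm short of home. I'll keep pushing slowly.

```bash

python3 -m crank '[[[0.06,0,0,0,0,0],[0.06,0,0,0,0,0],[0.06,0,0,0,0,0],[0.06,0,0,0,0,0],[0.06,0,0,0,0,0]]]'; python3 -c "
from h import *
w();cov('scene')"
```

```text
clock: 10.45
eef_pos: [585.0, 43.5, 54.5]
tool_rot: [3.136, 0.013, 1.779]
force: [1.4, -1.7, -0.0]
width: -0.1
t 10.45 well xy [  2.  -87.5] z 54.5 yaw err deg -0.20000000000000284 F [ 1.4 -1.7 -0. ] Fwy -2.0 w -0.1 rp [3.136 0.013]
scene cover top z 72.8 tilt [-0.0222 -0.0058] n 1863
 front y max @ -60 [84.3 84.7 85.4 85.6 85.7]
 front y max @ 60 [86.4 86.9 86.9 87.4 87.6]
 front y max @ 30 [86.6 86.7 86.8 87.1 87.2]
```

```bash

python3 -m crank '[[[0.05,0,0,0,0,0],[0.05,0,0,0,0,0],[0,0,0,0,0,0]]]'; python3 -c "
from h import *
w();cov('scene','s4.png');cov('top','t4.png')"
```

```text
clock: 10.75
eef_pos: [583.5, 48.3, 54.2]
tool_rot: [3.137, 0.011, 1.781]
force: [0.8, -2.4, 1.0]
width: -0.0
t 10.75 well xy [  1.5 -82.4] z 54.2 yaw err deg -0.20000000000000284 F [ 0.8 -2.4  1. ] Fwy -2.5 w -0.0 rp [3.137 0.011]
scene cover top z 66.4 tilt [0.0007 0.0006] n 1791
 front y max @ -60 [88.7 89.7 89.8 90.8 91.2]
 front y max @ 60 [89.3 90.3 90.4 90.6 90.9]
 front y max @ 30 [89.3 89.7 89.8 90.7 91.4]
top cover top z 67.0 tilt [-0.0182 -0.032 ] n 171
 front y max @ -60 [-56.8 -56.  -55.6 -53.8 -53. ]
 front y max @ 60 [88.4 88.6 89.2 89.3 90.5]
 front y max @ 30 [89.  89.5 89.7 90.4 90.6]
```

The cover has dropped: top at z 66.4, level, front at y≈90. However, the TCP reads 8 mm ahead of the cover's rear face, which doesn't fit, so I'll look at the picture before trusting clearances at the knob.

```bash
python3 - <<'E'
from h import *
w();d=snap('scene');p=ctrl.read_state()['eef_pos'];print(proj(d,p))
a=cv2.cvtColor(d['color'],cv2.COLOR_RGB2BGR)
c=cv2.resize(a[130:300,230:450],None,fx=3.5,fy=3.5,interpolation=cv2.INTER_CUBIC)
u=(proj(d,p)-[230,130])*3.5;cv2.drawMarker(c,tuple(int(i) for i in u),(0,255,0),0,12,1);cv2.imwrite('pics/s5.png',c)
P=pts(d).reshape(-1,3);q=P[:,:2]-O;L=np.c_[q@X,q@Y,P[:,2]]
m=(abs(L[:,0])<30)&(L[:,1]<-50)&(L[:,1]>-130)&(L[:,2]>90)&(L[:,2]<125)
for z in range(90,125,6):
    S=L[m&(L[:,2]>=z)&(L[:,2]<z+6)]
    if len(S):print(z,len(S),S.min(0).round(),S.max(0).round())
E
```

```text
t 10.85 well xy [  1.5 -82.4] z 54.2 yaw err deg -0.20000000000000284 F [ 0.  -1.5  0.8] Fwy -1.5 w -0.2 rp [3.137 0.011]
[336.21854704 228.11406836]
90 14 [  4. -86.  90.] [ 16. -68.  96.]
96 19 [ -5. -86.  96.] [ 15. -69. 102.]
102 17 [ -2. -86. 102.] [ 17. -69. 108.]
108 9 [ -5. -73. 108.] [ 18. -70. 114.]
114 4 [ -7. -72. 114.] [  9. -69. 115.]
120 11 [ -8. -88. 121.] [ 27. -66. 125.]
```

View pics/s5.png

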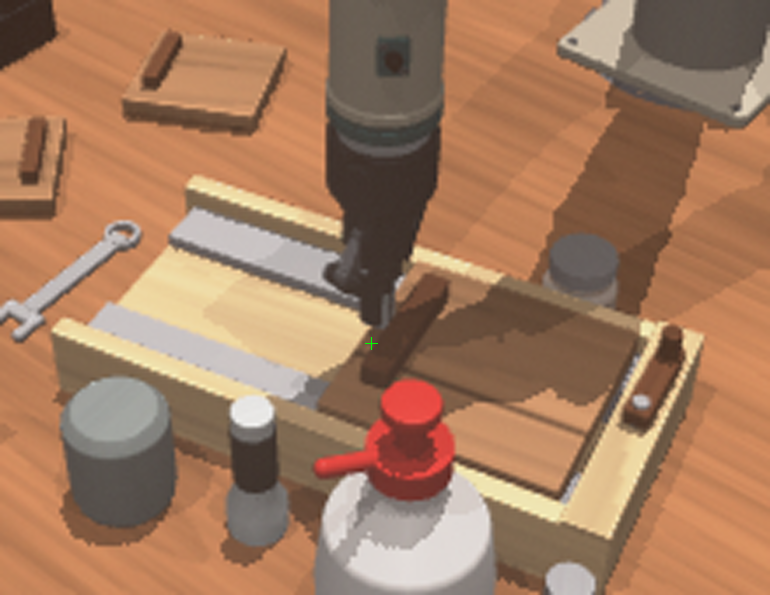

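The fingertip rode on top of the board and pushed the cross bar. Its end at crop pixel (375,322) is about 20 mm higher than the reported TCP, marked at (371,343). The cover is home and level regardless. I'll back off, rise, and measure the true tip height before going to the knob.

```bash

python3 -m crank '[[[-0.3,0,0,0,0,0],[-0.2,0,-0.5,0,0,0],[0,0,-1,0,0,0],[0,0,-1,0,0,0],[0,0,-0.6,0,0,0],[0,0,0,0,0,0],[0,0,0,0,0,0]]]'; python3 - <<'E'
from h import *
w();d,L=cov('scene')
p=ctrl.read_state()['eef_pos']
x0,y0=wf(p)
m=(abs(L[:,0]-x0)<25)&(abs(L[:,1]-y0)<22)&(L[:,2]>85)&(L[:,2]<230)
for z in range(85,200,5):
    S=L[m&(L[:,2]>=z)&(L[:,2]<z+5)]
    if len(S):print(z,len(S),S.min(0).round(),S.max(0).round())
a=cv2.cvtColor(d['color'],cv2.COLOR_RGB2BGR);u=proj(d,p);print(u)
i=int(u[0])-40;j=int(u[1])-50
c=cv2.resize(a[j:j+80,i:i+100],None,fx=7,fy=7);cv2.drawMarker(c,tuple(int(k) for k in (u-[i,j])*7),(0,255,0),0,16,1);cv2.imwrite('pics/s6.png',c)
E
```

```text
clock: 11.48
eef_pos: [581.4, 36.6, 147.6]
tool_rot: [-3.134, 0.002, 1.783]
force: [0.3, -0.6, -0.3]
width: -0.4
t 11.48 well xy [ -3.  -93.5] z 147.6 yaw err deg 0.0 F [ 0.3 -0.6 -0.3] Fwy -0.7 w -0.4 rp [-3.134e+00  2.000e-03]
scene cover top z 66.4 tilt [ 0.0015 -0.0006] n 1792
 front y max @ -60 [89.5 89.8 90.3 91.  91.3]
 front y max @ 60 [90.3 90.4 90.6 91.  91.1]
 front y max @ 30 [90.  90.4 90.6 90.7 91.5]
170 4 [   2. -104.  172.] [  4. -85. 174.]
175 8 [ -9. -95. 175.] [  8. -81. 180.]
180 12 [ -8. -97. 180.] [ 12. -81. 184.]
185 19 [  -9. -100.  185.] [ 12. -81. 190.]
190 19 [ -8. -98. 190.] [ 13. -81. 195.]
195 16 [ -6. -99. 195.] [ 14. -81. 200.]
[333.42941398 198.54306552]
```

View pics/s6.png

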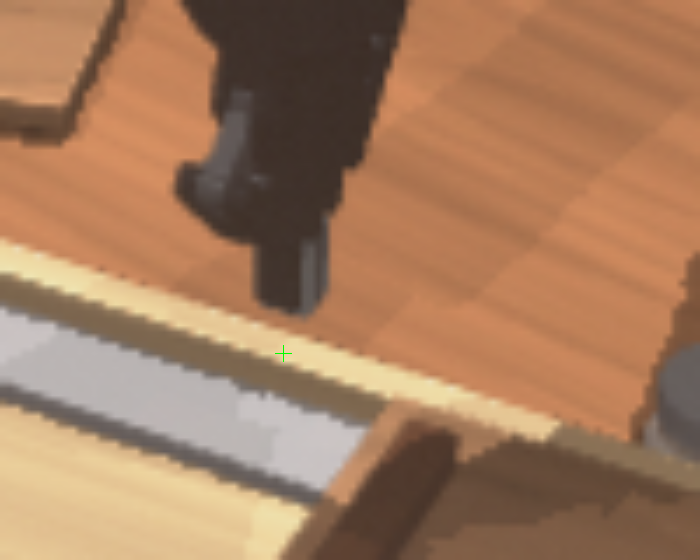

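The tip is 23 mm or so above the reported TCP z (lowest finger points at z≈171 against 147.6 reported); x and y agree with the camera. For a real tip height near 91 mm at the knob I need a reported z near 68. Moving to the +y side of the knob.

```bash

python3 -m crank '[[[0.9,-0.2,0,0,0,0],[1,-0.2,0,0,0,0],[1,-0.2,0,0,0,0],[1,-0.2,0,0,0,0],[1,-0.2,0,0,0,0],[1,-0.2,0,0,0,0],[1,-0.2,0,0,0,0],[0.9,-0.2,0,0,0,0],[0.6,-0.2,0,0,0,0],[0,0,0,0,0,0],[0,0,0,0,0,0]]]'; python3 -c "from h import *;w()"
```

```text
clock: 12.45
eef_pos: [461.5, 277.6, 131.1]
tool_rot: [-3.107, 0.007, 1.78]
force: [1.1, -0.6, -0.3]
width: -0.2
t 12.45 well xy [-69.3 167.4] z 131.1 yaw err deg -0.20000000000000284 F [ 1.1 -0.6 -0.3] Fwy -0.8 w -0.2 rp [-3.107  0.007]
```

```bash

python3 -m crank '[[[0,0.35,0.5,-0.33,0,0],[0,0,0.6,0,0,0],[0,0,0.5,0,0,0],[0,0,0.3,0,0,0],[0,0,0,0,0,0],[0,0,0,0,0,0]]]'; python3 -c "from h import *;w()"
```

```text
clock: 12.95
eef_pos: [473.3, 271.6, 68.4]
tool_rot: [-3.139, 0.012, 1.773]
force: [0.2, -0.1, 0.2]
width: 0.2
t 12.95 well xy [-59.1 159.1] z 68.4 yaw err deg -0.6000000000000085 F [ 0.2 -0.1  0.2] Fwy -0.1 w 0.2 rp [-3.139  0.012]
```

```bash
python3 - <<'E'
from h import *
d=snap('scene');a=cv2.cvtColor(d['color'],cv2.COLOR_RGB2BGR)
c=cv2.resize(a[190:270,360:470],None,fx=7,fy=7);cv2.imwrite('pics/s7.png',c)
P=pts(d).reshape(-1,3);q=P[:,:2]-O;L=np.c_[q@X,q@Y,P[:,2]]
m=(abs(L[:,0]+59)<25)&(abs(L[:,1]-157)<24)&(L[:,2]>80)
for z in range(80,120,4):
    S=L[m&(L[:,2]>=z)&(L[:,2]<z+4)]
    if len(S):print(z,len(S),S.min(0).round(),S.max(0).round())
E
```

```text
88 1 [-55. 166.  91.] [-55. 166.  91.]
92 5 [-54. 154.  93.] [-52. 170.  96.]
96 6 [-56. 150.  97.] [-51. 171. 100.]
100 6 [-63. 156. 101.] [-46. 172. 104.]
104 13 [-54. 151. 104.] [-45. 171. 108.]
108 14 [-65. 151. 109.] [-44. 172. 112.]
112 8 [-54. 150. 112.] [-45. 170. 115.]
116 13 [-61. 152. 116.] [-43. 172. 120.]
```

View pics/s7.png

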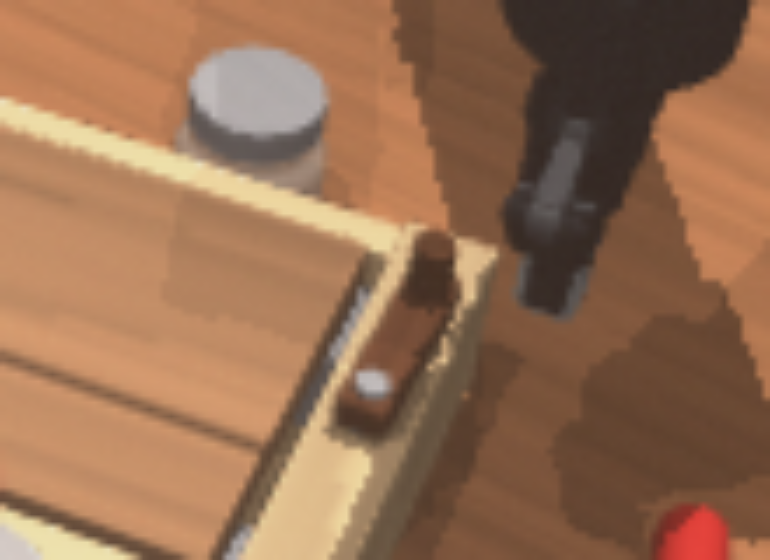

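```bash

python3 -m crank '[[[-0.35,0,0,0,0,0],[-0.33,0,0,0,0,0],[-0.23,0,0,0,0,0],[-0.23,0,0,0,0,0],[-0.23,0,0,0,0,0],[-0.15,0,0,0,0,0]]]'; python3 -c "from h import *;w()"
```

```text
clock: 13.5
eef_pos: [485.5, 224.1, 72.0]
tool_rot: [3.138, 0.009, 1.773]
force: [0.6, 1.4, -1.1]
width: -0.1
t 13.5 well xy [-57.2 110.1] z 72.0 yaw err deg -0.6000000000000085 F [ 0.6  1.4 -1.1] Fwy 1.2 w -0.1 rp [3.138 0.009]
```

```bash

python3 -m crank '[[[-0.22,0.02,0.1,0,0,0],[-0.22,0.05,0.03,0,0,0],[-0.18,0.12,0,0,0,0],[-0.18,0.12,0,0,0,0],[-0.17,0.12,0,0,0,0]]]'; python3 -c "from h import *;w()"
```

```text
clock: 13.92
eef_pos: [505.6, 197.4, 68.9]
tool_rot: [3.137, 0.006, 1.774]
force: [0.4, 3.2, 0.7]
width: -0.1
t 13.92 well xy [-43.1  79.7] z 68.9 yaw err deg -0.5 F [0.4 3.2 0.7] Fwy 3.0 w -0.1 rp [3.137 0.006]
```

```bash

python3 -m crank '[[[-0.15,0.15,0,0,0,0],[-0.14,0.17,0,0,0,0],[-0.1,0.18,0,0,0,0],[-0.06,0.15,0,0,0,0],[0,0.08,0,0,0,0]]]'; python3 -c "
from h import *
w();d,L=cov('scene');m=(L[:,2]>97)&(L[:,2]<109)&(abs(L[:,0])<40)&(L[:,1]>35)&(L[:,1]<130);print(L[m].round()[::3])"
```

```text
clock: 14.33
eef_pos: [529.4, 184.7, 68.2]
tool_rot: [-3.138, 0.008, 1.773]
force: [-6.1, -0.6, 2.8]
width: 0.3
t 14.33 well xy [-22.6  62.3] z 68.2 yaw err deg -0.6000000000000085 F [-6.1 -0.6  2.8] Fwy 0.7 w 0.3 rp [-3.138  0.008]
scene cover top z 66.5 tilt [-0.0025  0.0153] n 1614
 front y max @ -60 [89.6 89.7 90.  90.8 90.9]
 front y max @ 60 [90.  90.4 90.6 90.8 90.8]
 front y max @ 30 [89.6 89.6 89.7 90.6 91.2]
[[-15.  53. 108.]
 [-16.  54. 100.]
 [-15.  71. 108.]
 [ -8.  59. 106.]
 [-11.  65. 106.]
 [-16.  74. 106.]
 [ -6.  57. 104.]
 [ -8.  64. 105.]
 [-10.  71. 106.]
 [ -1.  59. 106.]
 [ -3.  66. 106.]
 [-13.  70. 100.]
 [  3.  58. 105.]
 [ -1.  64. 105.]
 [  4.  59. 103.]
 [  3.  66. 105.]
 [  5.  62. 102.]
 [  2.  68. 102.]
 [  3.  64.  98.]
 [  5.  67.  98.]]
```

The force rose to 6 N at the stop, with the knob at about (-2, 64). Retreating.

```bash

python3 -m crank '[[[0,-0.4,0,0,0,0],[0,-0.6,-0.3,0,0,0],[0,-0.5,-1,0,0,0],[0,-0.5,-1,0,0,0],[0,-0.8,-1,0,0,0],[0.3,-0.9,-1,0,0,0],[0.7,-0.5,-0.7,0,0,0],[1,0,0,0,0,0],[1,0,0,0,0,0],[1,0,0,0,0,0],[0,0,0,0,0,0],[0,0,0,0,0,0]]]'; python3 - <<'E'
from h import *
w();cov('scene');d,L=cov('top','t8.png')
m=(L[:,2]>79)&(L[:,2]<112)&(abs(L[:,0])<75)&(L[:,1]>35)&(L[:,1]<140);r=cv2.minAreaRect(L[m][:,:2].astype(np.float32));print(r);K=L[m&(L[:,2]>98)].mean(0);print('knob',K,'angle',np.arctan2(118-K[1],-K[0]))
P=pts(d)
for q in['sprayer','torch','jar','wrench','socket','filter','screwdriver']:
    for r in ctrl.search_frame(q,d)[:1]:
        u,v=map(int,r['extent'][:2]);print(q,round(r['conf'],2),np.round(r['extent']),np.round(P[v,u]))
a=cv2.imread('pics/t8.png');cv2.imwrite('pics/t8c.png',cv2.resize(a[90:300,170:430],None,fx=3,fy=2.85))
E
```

```text
clock: 15.38
eef_pos: [384.5, 276.4, 223.5]
tool_rot: [3.136, 0.011, 1.762]
force: [0.2, 0.8, 0.0]
width: 0.2
t 15.38 well xy [-144.8  182.5] z 223.5 yaw err deg -1.2999999999999972 F [0.2 0.8 0. ] Fwy 0.7 w 0.2 rp [3.136 0.011]
scene cover top z 66.4 tilt [-0.0005  0.0146] n 1671
 front y max @ -60 [89.1 89.8 90.4 90.8 91.4]
 front y max @ 60 [90.2 90.2 90.3 90.9 91.3]
 front y max @ 30 [89.4 89.8 90.1 90.8 90.8]
top cover top z 67.0 tilt [0.001  0.0036] n 2520
 front y max @ -60 [88.1 90.2 90.3 90.4 90.6]
 front y max @ 60 [89.2 89.8 90.6 90.8 99. ]
 front y max @ 30 [89.2 89.4 89.7 90.1 91.6]
((-1.0474176406860352, 88.78570556640625), (20.127750396728516, 77.33519744873047), 0.10415387898683548)
knob [ -0.53110261  62.11326525 105.4947972 ] angle 1.5612934166304047
sprayer 0.9 [252. 121.  52.  61.] [731. 168. 162.]
torch 0.53 [303. 130.  18.  21.] [720.  54. 105.]
jar 0.73 [278. 252.  25.  28.] [419. 120.  70.]
wrench 0.96 [410. 170.  20.  63.] [ 635. -225.    9.]
socket 0.55 [220. 155.  19.  16.] [665. 273.  63.]
filter 0.96 [337. 116.  32.  35.] [760. -28.  83.]
screwdriver 0.58 [194. 218.  18.  29.] [506. 349.  22.]
```

View pics/t8c.png

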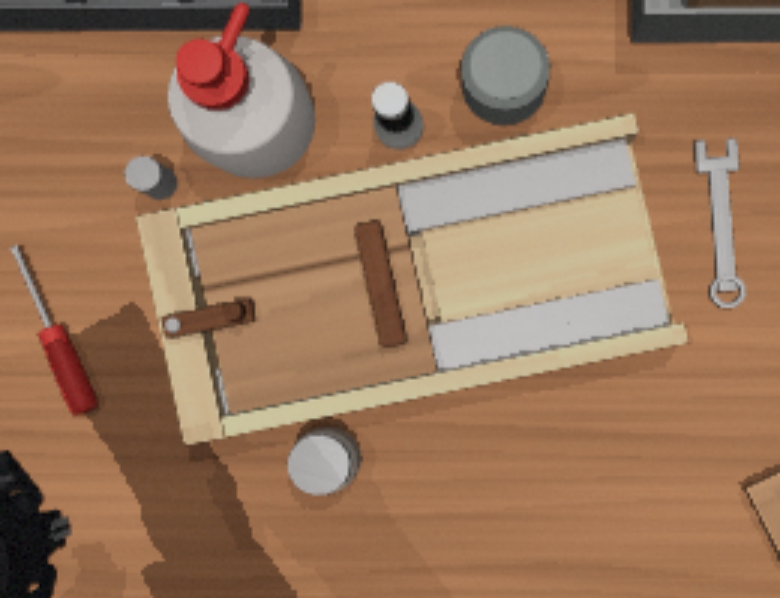

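The cover is home, the turn-button points along its middle (knob at crop pixel (243,310)), nothing else has moved and the arm is clear. Handing in.

```bash
python3 -c "
from cell import ctrl
print(ctrl.finish_job())"
```

```text
the job is handed in; nothing more can be done
None
```

The cover is home in its notches and the turn-button is round at its stop. I handed the job in at about 15.5 s of the 51 s allowed; no verdict is reported.

**What I did:** With the fingers shut, I pushed the cover about 160 mm along its rails at 47 mm/s or less, slowing to about 20–25 mm/s at the end, until it dropped. I then pushed the knob round its arc until the force rose to 6 N at the stop, and drew back clear.

**Last checks:**

| Check | Result |
|---|---|
| Cover top height | 66.4 mm (scene camera), 67.0 mm (top camera); 67 expected |
| Cover front edge | y about 90 mm, so within about 1 mm of home |
| Cover tilt | 0.004 rad (top camera), 0.015 rad (scene camera, with the turn-button in the area fitted); limit 0.03 |
| Turn-button angle | about 1.56 rad |
| Other things | where they stood, by eye in the last top view |
| Arm | clear, no force beyond noise |

**What disagreed:**
- **Tip height:** The shut fingertips stood about 23 mm higher than the reported TCP z. They therefore slid over the top of the board and pushed the cross bar instead of the rear face. The cover still moved level with 2 to 4 N. I measured the difference and corrected for it before going to the knob.
- **Screwdriver:** Its last detection was off (box 18 x 29 pixels, centre about 36 mm from the first). It covered only part of the screwdriver; the picture shows it unmoved.

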